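# Lap the glue face of a sprung fingerboard with a gentle, steady stroke

## Task

Clear the brass finger plane off the fingerboard and stand it on the cork mat, then lap the fingerboard with the cork sanding block: lay it flat and lengthwise on the wide end, and rub it along to the narrow end in one pass without lifting, pressing gently and steadily with about 6 N - never as much as 10 N, or the board bows. Finally put the block, paper side down, on the mat beside the plane; drop neither tool and leave the jars and the spool clamp undisturbed.

Things in the scene. Friction and masses are not known exactly. Their poses are not given: they have to be found in the camera images.
- board_top (a point): Centre of the dark fingerboard's flat upper face, unloaded, 62 mm above the bench (this point does not sink). Board 200 mm along x, 42 mm wide at the wide end (-x), 25 mm at the narrow end (+x), 7 mm thick; z up. It floats on springs over a fixed base 236 x 84 mm, 18 mm high. With the 90 mm block on it, the block's centre goes from x = -52 to +52 mm at y = 0.
- bed (a joint): How far the fingerboard has sunk, in m: 0 at its top stop, 0.016 at the bottom; it only goes straight down. It starts to sink at 2.5 N and then takes 0.6 N per mm: 3 mm is 4.3 N, 6 mm is 6.1 N, 10 mm is 8.5 N, 12.5 mm is 10 N. The plane's weight alone does not sink it.
- plane_centre (a point): Centre, half-way up, of the brass finger plane, 0.18 kg, that stands sole down on the fingerboard: 29 (x) x 60 (y, its length) x 31 mm (z up). Its sole lies 15.5 mm below this point. Grasp it by the cheeks, 26 mm apart in x, which rise to 22 mm above the sole; the slim iron and cap stick up between them. The sole is 29 mm wide and 4 mm thick.
- sander_centre (a point): Centre of the plain cork sanding block, 0.06 kg, lying paper side down on the bench: box 46 (x) x 90 (y, its length) x 27 mm (z up). Its underside lies 13.5 mm below this point. To rub, its y axis lies along the board, either way round.
- mat_top (a point): Centre of the upper face of the flat rectangular cork mat, fixed, 200 (x) x 110 (y) mm, 4 mm thick on the bench; z up. It has room for the plane and the block one behind the other along x.
- jar_slim_centre (a point): Centre of the slim glass jar, a bystander standing on the bench: 48 mm across, 109 mm tall; z up.
- jar_squat_centre (a point): Centre of the squat glass jar with dark lid, a bystander standing on the bench: 64 mm across, 76 mm tall; z up.
- spool_centre (a point): Centre of the wooden spool clamp with a brass wing nut, a bystander standing on the bench just behind the cradle: 35 mm across, 68 mm tall; z up.
- glue_pot: Green electric glue heater with brass lid, a fixed obstacle on the bench: about 150 mm across with its dial, 134 mm tall; origin at the middle of its underside.

How it is judged (in metres and radians):
On the way, in this order (a step that is already met when the one before it is completed fails the run):
1. the plane stands upright on the mat (x of plane_centre in the frame of mat_top between -0.087 and 0.087 m and y of plane_centre in the frame of mat_top between -0.045 and 0.045 m and z of plane_centre in the frame of mat_top between 0.0105 and 0.0205 m and angle between plane_centre's own z axis and vertical below 0.12 rad and linear speed of plane below 0.03 m/s), for 0.2 s.
2. the block presses flat on the wide end (board sunk 3 to 10 mm, block lengthwise within 0.2 rad and within 14 mm of the board's middle line, its centre 40 to 75 mm from the board's centre) (x of sander_centre in the frame of board_top between -0.075 and -0.04 m and y of sander_centre in the frame of board_top between -0.014 and 0.014 m and angle between the y axis of sander_centre and the x axis of board_top, either way round below 0.2 rad and angle between sander_centre's own z axis and vertical below 0.12 rad and value of joint bed between 0.003 and 0.01 m), for 0.1 s.
3. the block passes the middle of the board, pressing in the same way (x of sander_centre in the frame of board_top between -0.02 and 0.02 m and y of sander_centre in the frame of board_top between -0.014 and 0.014 m and angle between the y axis of sander_centre and the x axis of board_top, either way round below 0.2 rad and angle between sander_centre's own z axis and vertical below 0.12 rad and value of joint bed between 0.003 and 0.01 m), for 0.05 s.
4. the block reaches the narrow end (centre 40 to 75 mm past the board's centre), pressing in the same way (x of sander_centre in the frame of board_top between 0.04 and 0.075 m and y of sander_centre in the frame of board_top between -0.014 and 0.014 m and angle between the y axis of sander_centre and the x axis of board_top, either way round below 0.2 rad and angle between sander_centre's own z axis and vertical below 0.12 rad and value of joint bed between 0.003 and 0.01 m), for 0.1 s.
At the end, for the whole second after the job is handed in: plane and sanding block both stand on the mat, at rest, sole and paper side down (within 0.12 rad), their centres within 87 mm of the mat's centre along its length and 45 mm across; nothing rests on the springs (board within 1.5 mm of its top stop) (all of step 1 and x of sander_centre in the frame of mat_top between -0.087 and 0.087 m and y of sander_centre in the frame of mat_top between -0.045 and 0.045 m and z of sander_centre in the frame of mat_top between 0.0085 and 0.0185 m and angle between sander_centre's own z axis and vertical below 0.12 rad and linear speed of sander below 0.03 m/s and value of joint bed below 0.0015 m); the robot touches nothing.
It fails at once if the board is pressed down more than 12.5 mm (10 N) (value of joint bed above 0.0125 m).
It fails at once if the block is within 4 mm of the board's face over its middle (centre within 30 mm of the board's centre) while sinking it less than 1 mm: lifted or set down in mid-stroke (x of sander_centre in the frame of board_top between -0.03 and 0.03 m and y of sander_centre in the frame of board_top between -0.04 and 0.04 m and z of sander_centre in the frame of board_top below 0.0175 m and value of joint bed below 0.001 m).
It fails at once if a tool is dropped (falls free of the fingers faster than 0.6 m/s) ((contact force between the fingers and plane below 0.05 N and linear speed of plane above 0.6 m/s) or (contact force between the fingers and sander below 0.05 N and linear speed of sander above 0.6 m/s)).
It fails at once if a bystander is shifted more than 20 mm or tipped (distance of any of jar_slim_centre, jar_squat_centre, spool_centre from where it was at the start of the episode above 0.02 m or angle between any of jar_slim_centre, jar_squat_centre, spool_centre's own z axis and vertical above 0.3 rad).
It also fails if it takes over 72 s, if anything falls off the work surface, if the arm or the gripper's body presses on something with over 40 N, if the wrist force passes 120 N, or if a joint passes its speed limit or range.

## Robot

A 7-joint arm with a two-finger parallel gripper is mounted at the origin on the work surface; the furniture and walls round the work are solid. World frame = base frame: x ahead of the robot, y to its left, z up, the work surface at z = 0. Lengths are in mm, angles in rad, forces in N, time in s.
With the tool pointing down it reaches from about 425 to 950 mm from the base axis. Payload 4.7 kg.
Tool frame: the origin (TCP) lies between the finger pads; the fingertips stand robot.tip_extent ahead of it and the grasp point (between the pads) is the TCP (robot.tip_extent is the distance from the TCP to the fingertips, in mm); z points along the fingers, y is the line along which they close (so a half turn about z gives the same grasp; the last joint's range is limited). The gripper opens to 85 mm and grips with 20 to 120 N. Pads are 22 mm wide; open, the fingers measure 114 mm over their backs; the gripper's body (76 mm by 85 mm) begins 54 mm behind the grasp point. The pads swing forward as they close: fully open they stand 13 mm farther back than shut.
Start: joints at [1.194, 0.469, -0.049, 1.532, 0.024, 1.141, -0.082], TCP at [230.108, -634.586, 220.235] pointing down, gripper open.
Joint ranges: [-2.59, 2.59], [-0.33, 1.99], [-1.39, 1.29], [0.1, 2.45], [-1.04, 4.18], [0.21, 1.99], [-2.66, 2.66]. Speed limits (rad/s): [2.57, 2.57, 3.14, 3.14, 3.14, 3.14, 3.14].

## Interface

Orientations are given as a unit quaternion [x, y, z, w].
In Python, from cell import robot, grab_frame, workorder gives the robot as it stands.
- The arm moves only by the tool drive_tool, never from a script. Its argument "targets" is a list of rows, each an object with "xyz": the shift along the tool's x, y, z in cm, a list of three; "twist": the turn about the tool's z in rad; "hand": the closure, from -1 (fully open) to 1 (shut), so that 0 is half open. In form: [{"xyz": [tx, ty, tz], "twist": twist, "hand": hand}, ...]. A call has exactly 8 rows; each row is the pose to reach, as a shift and turn from the pose commanded when the call began, along the tool's axes at that moment; what a row does not reach only later rows make up. A row lasts 1/8 s, in which the tool goes at most 62.5 mm and 10.7 degrees, less where a joint would pass 70% of its speed; a pose out of reach is approached as far as the arm can. A call with a gripper value outside its range is refused whole. The fingers move at their own pace and stop on an object; the grip force is fixed at half the most. Time passes only in rows, so rows that repeat a pose let the fingers close, or fill a call up. It gives the time, the measured TCP pose, the force, the opening and the grip force at its end, in the units of the state.
- robot.read_state(): the state, without advancing time (a new reading comes with each control period).
- grab_frame(name): name is "scene" or "side" or "wrist"; returns a dict with "frame" (420x560x3 uint8, red, green, blue), "depth" (420x560 float32, mm along the optical axis (not along the pixel's ray), 0 where there is no reading), "K" (3x3 intrinsics, pixels), "R" (3x3) and "t" (3): a world point X has camera coordinates R X + t. Camera axes: x right, y down, z forward; pixel columns grow to the right and rows downward; lengths in mm; the calibration is good to about 2 mm. A picture is of the moment at which its call begins.
- workorder.job_done(): hands the job in; it is judged then, once.
The state is a dict: "time_s": time; "q": joint angles; "joint_vel": joint speeds; "effort": joint torques, N m; "eef_pos": TCP position; "eef_rot": TCP orientation; "contact_force": force on the tool from outside, world axes, zero at the start; "wrist_torque": the same for the moment, N m; "width": finger opening in mm; "grasp_force": force on a finger pad.
Only numpy, scipy, OpenCV 4.12 (cv2) and the standard library are available. Lean on these libraries where they do the work, as an engineer would, in place of code of your own. Each camera call takes 0.05 s, during which the arm holds its last target. There are 200 camera calls.

## Working session

There is one attempt and no reset: what is moved stays moved. The work goes in short steps, Python scripts to look and compute and a tool call to move; the robot and the scene stay as the last step left them, time stands still between calls to the robot, and variables do not carry over. Pictures are saved under pics/ and viewed, at most 10 in all, crops included, and the job is handed in when it is done.

Besides the shell and the picture viewer there is one more tool, called after "Emit:" as a command line: name --argument value ..., lists and objects as JSON in quotes. drive_tool: Moves the arm, as the interface text tells. Its arguments: {"type":"object","properties":{"targets":{"type":"array"}},"required":["targets"]}

```bash
ls; mkdir -p pics
python3 - <<'E'
from cell import robot, grab_frame, workorder
import cv2, numpy as np
print(robot.read_state(), robot.tip_extent)
for n in ("scene","side"):
    f=grab_frame(n); cv2.imwrite(f"pics/{n}0.png",f["frame"][:,:,::-1]); np.savez(f"{n}0.npz",**f)
    print(n,f["K"].tolist(),f["R"].round(3).tolist(),f["t"].round(1).tolist())
E
```

```text
pics
{'time_s': 0.0, 'q': array([ 1.19410289,  0.46942431, -0.04860729,  1.53369909,  0.02409513,
        1.14100886, -0.08232702]), 'joint_vel': array([ 1.85740623e-03,  9.54438571e-04,  3.19100492e-04,  2.20025404e-04,
       -9.14150275e-05,  3.21112628e-04, -1.02311588e-03]), 'effort': array([-8.41761575e-04, -5.10310006e+01, -4.72113490e-02, -2.37715781e+01,
        1.05765072e-02,  7.52869440e-03,  2.25657274e-06]), 'eef_pos': array([ 229.86467771, -634.00337387,  219.17084767]), 'eef_rot': array([ 9.84916374e-01,  1.73028271e-01, -1.99924886e-04, -9.56383631e-04]), 'contact_force': array([ 0.26341086, -0.15266216,  0.7692578 ]), 'wrist_torque': array([ 0.04274601,  0.04748725, -0.02429035]), 'grasp_force': 0.0, 'width': 85.34099129120456} 19.0
scene [[455.46667768998316, 0.0, 283.84370551259883], [0.0, 455.46667768998316, 211.21881673626538], [0.0, 0.0, 1.0]] [[-0.659, -0.752, -0.016], [-0.516, 0.468, -0.718], [0.547, -0.465, -0.696]] [356.5, 362.3, 783.4]
side [[383.53008643002823, 0.0, 277.5963835137485], [0.0, 383.53008643002823, 209.1909359583111], [0.0, 0.0, 1.0]] [[0.996, 0.081, 0.022], [0.056, -0.456, -0.888], [-0.062, 0.887, -0.459]] [-568.0, 21.1, 982.1]
```

View pics/scene0.png

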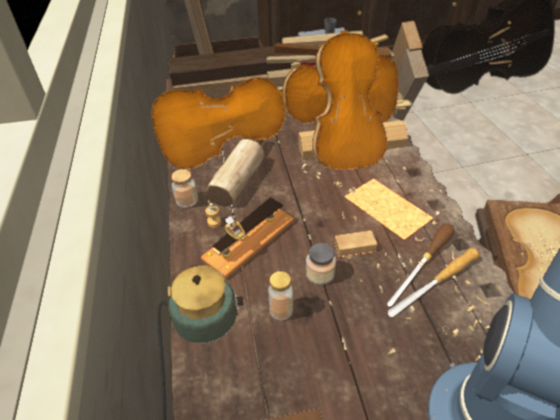

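View pics/side0.png

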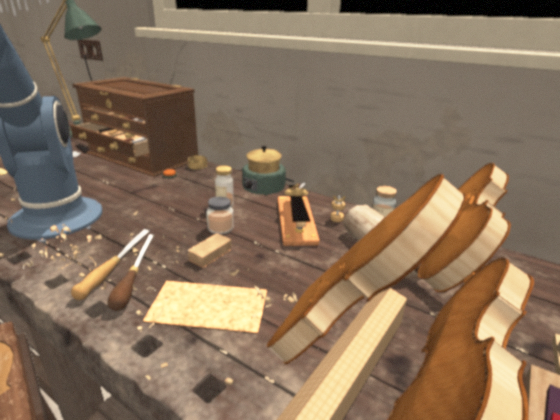

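Scene view: mat at about (388,208), cork block (355,243), dark fingerboard (205,250)–(290,205) with the plane at (233,228), spool (213,215), squat jar (320,263), slim jar (281,295), glue pot (203,303). The side view shows the same layout with the robot at left.

```bash
cat > h.py <<'E'
import numpy as np, cv2
def cloud(f):
    d=f["depth"]; v,u=np.indices(d.shape); K=f["K"]
    c=np.stack([(u-K[0,2])/K[0,0]*d,(v-K[1,2])/K[1,1]*d,d],-1)
    return (c-f["t"])@f["R"]
def rect(P):
    (c,s,a)=cv2.minAreaRect(P[:,:2].astype(np.float32)); return np.round([*c,*s,a],1)
def pix(f,X):
    c=f["R"]@np.array(X,float)+f["t"]; return (f["K"]@(c/c[2]))[:2]
def ray(f,uv,z):
    d=f["R"].T@np.linalg.solve(f["K"],[uv[0],uv[1],1.]); o=-f["R"].T@f["t"]
    return o+d*(z-o[2])/d[2]
def blob(m):
    n,l,s,c=cv2.connectedComponentsWithStats(m.astype(np.uint8)); k=1+np.argmax(s[1:,4]); return l==k
E
python3 - <<'E'
from h import *
for n,rois in (("scene",dict(mat=(340,175,437,240,-6,12),block=(330,228,380,262,18,34),board=(195,192,300,280,54,70),base=(195,192,300,280,12,24),plane=(218,212,250,245,74,100),squat=(300,240,340,290,68,84),slim=(262,268,300,325,95,118),spool=(200,200,224,232,50,80),pot=(160,260,245,345,100,150),jar3=(165,165,200,210,10,90))),("side",dict(mat=(140,275,272,335,-6,12),block=(185,228,235,270,18,34),board=(270,190,325,250,54,70),base=(270,190,325,250,12,24),plane=(280,178,312,210,70,100),squat=(200,195,240,238,68,84),slim=(208,162,238,202,95,118),spool=(325,192,350,228,50,80),pot=(240,140,290,195,100,150),jar3=(370,180,402,215,10,90)))):
    f=dict(np.load(n+"0.npz")); P=cloud(f); hsv=cv2.cvtColor(f["frame"],cv2.COLOR_RGB2HSV)
    for k,(a,b,c,d,z0,z1) in rois.items():
        m=np.zeros(P.shape[:2],bool); m[b:d,a:c]=1
        m&=(P[...,2]>z0)&(P[...,2]<z1)&(f["depth"]>0)
        if k=="mat": m&=(hsv[...,1]>70)&(hsv[...,2]>140)
        if k=="board": m&=hsv[...,2]<90
        if m.sum()<8: print(n,k,m.sum()); continue
        m=blob(m); Q=P[m]; print(n,k,m.sum(),rect(Q),"z",np.percentile(Q[:,2],[5,50,95]).round(1))
E
```

```text
scene mat 3564 [ 459.6 -329.1  251.   230.6   77.5] z [-3.   1.9  5.2]
scene block 642 [ 427.5 -121.5   91.1   47.5   59.1] z [20.2 26.3 28.9]
scene board 568 [616.8  11.   43.8 121.2   5.7] z [58.5 61.1 63.2]
scene base 1762 [609.7  50.9  86.7 236.6   7.6] z [14.1 16.9 19.7]
scene plane 144 [612.2  91.1  30.1  26.3   7.9] z [74.9 83.1 92. ]
scene squat 415 [425.3  -5.   51.2  54.8  44.5] z [71.2 74.9 77.2]
scene slim 334 [410.1 123.4  36.7  39.9  48. ] z [ 98.1 107.9 110.2]
scene spool 45 [715.   79.2  25.1  15.7  23.5] z [50.3 58.8 66.5]
scene pot 1875 [502.8 249.9 101.1 102.2  65. ] z [105.4 111.3 116.5]
scene jar3 813 [870.   61.8  68.9 152.1  54.2] z [17.  56.3 88.6]
side mat 4825 [ 462.7 -276.6  234.8  154.1    3.2] z [-0.7  3.5  5.1]
side block 597 [ 430.8 -122.8   91.7   46.5   59.6] z [19.9 26.9 28.5]
side board 332 [615.7  13.4  35.3 130.5   9. ] z [60.4 61.7 62.9]
side base 1038 [612.1  47.9  83.4 236.7   7.8] z [14.6 17.5 19.2]
side plane 105 [608.9  87.5  46.6  27.2   1.4] z [70.3 77.2 89.8]
side squat 233 [427.9  -7.3  50.7  51.5  83.6] z [69.4 75.2 76.8]
side slim 132 [412.  122.6  37.8  40.   22.5] z [ 96.4 107.2 109. ]
side spool 66 [717.9  74.7  15.   29.8  74.7] z [50.4 58.3 65.2]
side pot 407 [507.7 245.9 100.7  94.3  26.2] z [102.1 111.  123.2]
side jar3 981 [845.6  97.6 245.   90.8  82. ] z [21.8 59.5 88.6]
```

Run:
```python
from h import *
C=np.array([611,49.4]); a=np.deg2rad(97.7); ux=np.array([np.cos(a),np.sin(a)]); uy=np.array([-ux[1],ux[0]])
for n,mr,br in (("scene",(340,175,437,240),(195,192,300,280)),("side",(140,275,272,335),(270,185,325,250))):
    f=dict(np.load(n+"0.npz")); P=cloud(f); hsv=cv2.cvtColor(f["frame"],cv2.COLOR_RGB2HSV)
    m=np.zeros(P.shape[:2],np.uint8); m[mr[1]:mr[3],mr[0]:mr[2]]=1
    m&=((P[...,2]>-6)&(P[...,2]<12)&(hsv[...,1]>70)&(hsv[...,2]>140)).astype(np.uint8)
    m=cv2.morphologyEx(m,cv2.MORPH_OPEN,np.ones((7,7),np.uint8)); m=blob(m)
    cs,_=cv2.findContours(m.astype(np.uint8),0,1); pts=np.array([ray(f,p[0],4.) for p in cs[0]])
    print(n,"mat",rect(pts),m.sum())
    m=np.zeros(P.shape[:2],bool); m[br[1]:br[3],br[0]:br[2]]=1
    m&=(P[...,2]>57)&(P[...,2]<66); L=(P[m][:,:2]-C); x=L@ux;y=L@uy
    for lo in range(-110,110,20):
        s=(x>lo)&(x<lo+20)
        if s.sum()>3: print(lo,s.sum(),np.percentile(y[s],[2,98]).round(1),x[s].min().round(),x[s].max().round())
    m=np.zeros(P.shape[:2],bool); m[br[1]:br[3],br[0]:br[2]]=1
    m&=(P[...,2]>66)&(P[...,2]<95); m=blob(m);L=(P[m][:,:2]-C);z=P[m][:,2]; x=L@ux;y=L@uy
    for lo in range(66,95,4):
        s=(z>=lo)&(z<lo+4)
        if s.sum()>3: print("plane z",lo,s.sum(),np.percentile(x[s],[2,98]).round(1),np.percentile(y[s],[2,98]).round(1))
```

```text
scene mat [ 463.1 -292.   164.1  219.8   79. ] 2815
-110 46 [-19.4  21. ] -100.0 -90.0
-90 100 [-19.   20.4] -90.0 -70.0
-70 97 [-17.3  19.9] -70.0 -50.0
-50 102 [-16.4  19.6] -50.0 -30.0
-30 95 [-15.9  17.4] -30.0 -11.0
-10 103 [-15.4  18.1] -10.0 10.0
10 74 [-118.9   17.2] 10.0 30.0
30 27 [-7.7 29. ] 32.0 50.0
50 94 [-14.4  18.7] 50.0 70.0
70 93 [-13.2  15.4] 70.0 90.0
90 56 [-10.5  14.5] 90.0 102.0
plane z 66 58 [29.6 53.9] [-26.9  26.5]
plane z 70 41 [28.7 53.9] [-22.7  25.7]
plane z 74 31 [28.9 53.7] [-13.    7.7]
plane z 78 34 [28.6 54. ] [-11.8   5.1]
plane z 82 35 [29.2 53. ] [-16.5   2.7]
plane z 86 34 [31.7 48.6] [-20.8   1.5]
plane z 90 10 [30.9 47.2] [-21.7 -18.9]
side mat [ 470.8 -279.2  128.3  218.5   87. ] 2697
-110 72 [-20.5  18.6] -102.0 -90.0
-90 67 [-21.   17.1] -90.0 -71.0
-70 65 [-19.7  17.3] -69.0 -50.0
-50 61 [-18.5  16.1] -50.0 -30.0
-30 49 [-17.4  14.3] -30.0 -10.0
-10 49 [-17.   15.4] -9.0 10.0
10 58 [-25.   14.2] 10.0 30.0
30 12 [-32.4  25.3] 30.0 48.0
70 10 [ 2.7 11.7] 74.0 89.0
90 7 [-3.   9.6] 90.0 98.0
plane z 66 51 [25.9 54. ] [-28.4  22.5]
plane z 70 39 [24.8 52.7] [-27.1  19.8]
plane z 74 19 [26.4 50.3] [-17.3   7.3]
plane z 78 13 [25.2 48.1] [-11.8   3. ]
plane z 82 15 [26.1 46. ] [-15.8   0.1]
plane z 86 10 [30.1 37.8] [-19.2  -2.1]
```

```bash
cat >> h.py <<'E'
def yaw(q):  # angle of tool x in world, deg (tool pointing down)
    from scipy.spatial.transform import Rotation as R
    M=R.from_quat(q).as_matrix(); return np.degrees(np.arctan2(M[1,0],M[0,0]))
def shift(st,target,yline=None):
    """tool-axis shift (cm) to world target mm, twist (rad) to put tool y on world line yline deg"""
    from scipy.spatial.transform import Rotation as R
    M=R.from_quat(st["eef_rot"]).as_matrix()
    s=M.T@(np.array(target,float)-st["eef_pos"])/10
    tw=0
    if yline is not None:
        cur=yaw(st["eef_rot"])-90; dy=(yline-cur+90)%180-90; tw=-np.radians(dy)
    return s.round(2),round(tw,3)
E
python3 - <<'E'
from h import *
from cell import robot
for n,c in (("scene",[(378,180),(432,215),(402,238),(346,206)]),("side",[(165,283),(268,289),(262,330),(148,322)])):
    f=dict(np.load(n+"0.npz")); p=np.array([ray(f,q,4) for q in c]); print(n,p[:,:2].round(),p[:,:2].mean(0).round(1),rect(p))
st=robot.read_state(); print(yaw(st["eef_rot"]))
a=np.deg2rad(97.7); ux=np.array([np.cos(a),np.sin(a)]); uy=np.array([-ux[1],ux[0]]); C=np.array([610.5,49.5])
pl=C+40*ux-3*uy; print(pl, shift(st,[*pl,210],97.7))
E
```

```text
scene [[ 547. -347.]
 [ 368. -342.]
 [ 369. -225.]
 [ 535. -207.]] [ 454.9 -280.4] [ 452.4 -285.   178.1  140.3    5. ]
side [[ 368. -233.]
 [ 570. -230.]
 [ 571. -337.]
 [ 375. -339.]] [ 470.9 -284.8] [ 469.8 -285.3  202.3  107.7    1. ]
19.930641119776507
[608.11350218  89.54128654] (array([ 60.23, -55.13,   1.02]), np.float64(0.213))
```

Emit:
drive_tool --targets '[{"xyz": [3.5, -3.2, 0], "twist": 0.03, "hand": -1}, {"xyz": [8, -7.3, 0], "twist": 0.06, "hand": -1}, {"xyz": [12.5, -11.4, 0], "twist": 0.09, "hand": -1}, {"xyz": [17, -15.5, 0], "twist": 0.12, "hand": -1}, {"xyz": [21.5, -19.7, 0], "twist": 0.15, "hand": -1}, {"xyz": [26, -23.8, 0], "twist": 0.18, "hand": -1}, {"xyz": [30.5, -27.9, 0], "twist": 0.213, "hand": -1}, {"xyz": [34.5, -31.5, 0], "twist": 0.213, "hand": -1}]'

```text
time_s: 1.1
eef_pos: [447.7, -218.6, 220.2]
eef_rot: [0.998, 0.068, 0.0, -0.0]
contact_force: [1.3, -0.1, -1.1]
width: 85.4
grasp_force: 0.0
```

Run:
```python
from h import *
from cell import robot
st=robot.read_state(); print(st["eef_pos"],yaw(st["eef_rot"]),st["q"].round(2))
print(shift(st,[608,89.5,180],97.7))
```

```text
[ 447.662148   -218.57403309  220.15085058] 7.771311198777917 [ 0.58  0.19 -0.25  1.93  0.05  1.02 -1.12]
(array([ 20.05, -28.36,   4.02]), np.float64(0.001))
```

Emit:
drive_tool --targets '[{"xyz": [3, -4.3, 0], "twist": 0, "hand": -1}, {"xyz": [6.3, -9, 0], "twist": 0, "hand": -1}, {"xyz": [9.7, -13.7, 0], "twist": 0, "hand": -1}, {"xyz": [13, -18.4, 0], "twist": 0, "hand": -1}, {"xyz": [16.3, -23, 1], "twist": 0, "hand": -1}, {"xyz": [19, -27, 3], "twist": 0, "hand": -1}, {"xyz": [20, -28.4, 4], "twist": 0, "hand": -1}, {"xyz": [20, -28.4, 4], "twist": 0, "hand": -1}]'

```text
time_s: 2.1
eef_pos: [606.4, 87.9, 178.9]
eef_rot: [0.998, 0.068, -0.001, 0.0]
contact_force: [0.2, -0.2, 0.0]
width: 85.8
grasp_force: 0.0
```

Run:
```python
from h import *
from cell import robot,grab_frame
st=robot.read_state(); print(st["eef_pos"],yaw(st["eef_rot"]))
f=grab_frame("wrist"); np.savez("w1.npz",**f); cv2.imwrite("pics/w1.png",f["frame"][:,:,::-1])
P=cloud(f); C=np.array([610.5,49.5]);a=np.deg2rad(97.7); ux=np.array([np.cos(a),np.sin(a)]); uy=np.array([-ux[1],ux[0]])
L=P[...,:2]-C; x=L@ux;y=L@uy;z=P[...,2]
near=(abs(x-40)<40)&(abs(y)<45)&(f["depth"]>0)
for lo in range(66,96,4):
    s=near&(z>=lo)&(z<lo+4)
    if s.sum()>3: print("plane z",lo,s.sum(),np.percentile(x[s],[2,98]).round(1),np.percentile(y[s],[2,98]).round(1))
b=(z>57)&(z<65)&(abs(x)<120)&(abs(y)<30)
for lo in range(-110,110,20):
    s=b&(x>lo)&(x<lo+20)
    if s.sum()>3: print(lo,s.sum(),np.percentile(y[s],[2,98]).round(1),np.median(z[s]).round(1),x[s].max().round(1))
```

```text
[606.35328437  87.94820615 178.8734123 ] 7.82539321792599
plane z 66 576 [27.9 52.6] [-31.2  26.2]
plane z 70 578 [27.  51.4] [-28.   22.8]
plane z 74 132 [25.6 52.2] [-21.9  10.8]
plane z 78 125 [25.7 52. ] [-15.4   5.6]
plane z 82 273 [25.8 51.7] [-13.4   1.6]
plane z 86 346 [30.3 45.8] [-18.    0.1]
plane z 90 194 [29.9 45. ] [-23.7  -3. ]
plane z 94 34 [29.7 44.9] [-24.2 -21.6]
-110 638 [-22.1  18.2] 63.0 -90.0
-90 1303 [-21.4  17.7] 63.0 -70.0
-70 1247 [-20.5  17. ] 63.0 -50.0
-50 1184 [-19.4  16.3] 63.0 -30.0
-30 1133 [-18.4  15.6] 63.0 -10.0
-10 1082 [-17.5  14.9] 63.0 10.0
10 774 [-16.6  14.3] 63.0 29.0
30 40 [-29.4  11.2] 63.5 48.2
50 763 [-14.6  12.7] 63.0 70.0
70 867 [-13.7  12.2] 62.9 90.0
90 405 [-13.1  11.6] 63.0 101.3
```

View pics/w1.png

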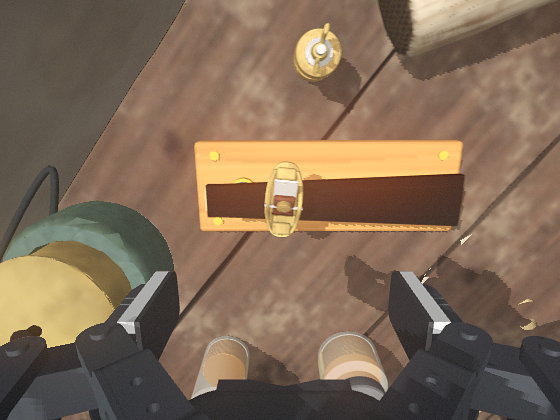

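Wrist view: plane at (284,200) across the horizontal board (207–463, ~200), spool top at (318,52); nothing crowds the grasp. Coming down with fingers half-closed to check fingertip height.

Run:
```python
from h import *
from cell import robot
a=np.deg2rad(97.7); ux=np.array([np.cos(a),np.sin(a)]); uy=np.array([-ux[1],ux[0]])
st=robot.read_state(); print(shift(st,[*(np.array([610.5,49.5])+39*ux-5*uy),112],97.7))
```

```text
(array([ 0.4 , -0.21,  6.77]), np.float64(-0.0))
```

Emit:
drive_tool --targets '[{"xyz": [0.2, -0.1, 2], "twist": 0, "hand": 0.1}, {"xyz": [0.4, -0.2, 4], "twist": 0, "hand": 0.1}, {"xyz": [0.4, -0.2, 6], "twist": 0, "hand": 0.1}, {"xyz": [0.4, -0.2, 6.8], "twist": 0, "hand": 0.1}, {"xyz": [0.4, -0.2, 6.8], "twist": 0, "hand": 0.1}, {"xyz": [0.4, -0.2, 6.8], "twist": 0, "hand": 0.1}, {"xyz": [0.4, -0.2, 6.8], "twist": 0, "hand": 0.1}, {"xyz": [0.4, -0.2, 6.8], "twist": 0, "hand": 0.1}]'

```text
time_s: 3.15
eef_pos: [611.1, 90.1, 112.8]
eef_rot: [0.998, 0.067, 0.001, -0.0]
contact_force: [0.1, 0.1, 0.9]
width: 38.5
grasp_force: 0.0
```

Run:
```python
from h import *
from cell import robot,grab_frame
f=grab_frame("wrist"); np.savez("w2.npz",**f); cv2.imwrite("pics/w2.png",f["frame"][:,:,::-1])
st=robot.read_state(); print(st["eef_pos"],yaw(st["eef_rot"]),st["width"])
P=cloud(f); th=np.deg2rad(yaw(st["eef_rot"])); tx=np.array([np.cos(th),np.sin(th)]);ty=np.array([tx[1],-tx[0]])
L=P[...,:2]-st["eef_pos"][:2]; X=L@tx; Y=L@ty; z=P[...,2]
ok=(f["depth"]>0)&(abs(X)<14)
for lo in range(62,150,6):
    s=ok&(z>=lo)&(z<lo+6)&(abs(Y)<70)
    if s.sum()>3:
        h=[(int(k),int(((Y[s]>=k)&(Y[s]<k+8)).sum())) for k in range(-64,64,8)]
        print(lo,[q for q in h if q[1]>5])
```

```text
[611.03034721  90.02951007 112.65613964] 7.723841767736068 38.389283829716504
62 [(-64, 181), (-56, 410), (-48, 421), (-40, 424), (-32, 424), (-24, 443), (-16, 257), (-8, 123), (0, 51), (8, 87), (16, 479), (24, 484), (32, 498), (40, 498), (48, 515), (56, 530)]
68 [(-16, 9), (-8, 14), (0, 12), (8, 43)]
74 [(-16, 69), (-8, 46), (0, 18), (8, 113)]
80 [(-16, 160), (-8, 101), (0, 91), (8, 202)]
86 [(-8, 287), (0, 376), (8, 60)]
92 [(0, 7)]
122 [(-24, 18), (16, 16)]
128 [(-32, 28), (-24, 137), (16, 135), (24, 32)]
134 [(-40, 6), (-32, 99), (-24, 179), (16, 174), (24, 108), (32, 11)]
140 [(-40, 9), (-32, 130), (-24, 207), (16, 205), (24, 106), (32, 21)]
146 [(-40, 16), (-32, 129), (-24, 244), (16, 228), (24, 142), (32, 19)]
```

View pics/w2.png

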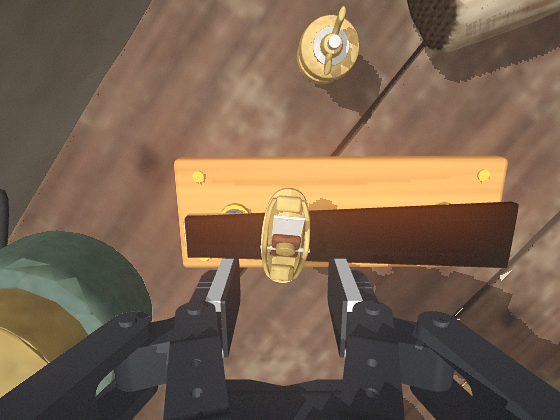

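Wrist view: open fingers at (225,262) and (345,262), plane at (285,235) centred between them.

Run:
```python
from h import *
f=dict(np.load("w2.npz")); P=cloud(f); e=np.array([611.03,90.03,112.66]); th=np.deg2rad(7.72); tx=np.array([np.cos(th),np.sin(th)]);ty=np.array([tx[1],-tx[0]])
L=P[...,:2]-e[:2]; X=L@tx; Y=L@ty; Z=P[...,2]-e[2]
for uv in ((222,262),(218,275),(236,262),(230,300),(334,262),(350,265),(345,300)):
    u,v=uv; print(uv,X[v,u].round(1),Y[v,u].round(1),Z[v,u].round(1))
v,u=np.indices(Z.shape); s=(v>255)&(Z>-45)&(abs(Y)<45)&(abs(Y)>14)&(f["depth"]>0); print(np.percentile(Z[s],[0,.5,1,2,5]).round(1),X[s].min(),X[s].max())
q=(Z+e[2]>68)&(Z+e[2]<84)&(abs(Y)<25)&(abs(X)<40); print("plane Y",np.percentile(Y[q],[2,98]),"X",np.percentile(X[q],[2,98]))
```

```text
(222, 262) 11.0 -24.7 21.6
(218, 275) 10.9 -24.4 32.8
(236, 262) 11.0 -19.1 21.6
(230, 300) 4.6 -19.1 40.1
(334, 262) 11.3 20.6 22.0
(350, 265) -44.3 50.8 -93.9
(345, 300) 11.0 20.3 50.9
[13.1 17.9 20.  23.  30.2] -13.38579843592732 19.136884109063914
plane Y [-11.64340723  13.975632  ] X [-28.42226555  22.12547312]
```

Run:
```python
from h import *
f=dict(np.load("w2.npz")); e=np.array([611.03,90.03,112.66]); th=np.deg2rad(7.72); tx=np.array([np.cos(th),np.sin(th),0]);ty=np.array([tx[1],-tx[0],0])
print("cam",(-f["R"].T@f["t"]-e).round(), f["R"][2].round(3))
for Z in (-19,0,20): 
  for Y in (-19,19): print(Z,Y,pix(f,e+11*tx+Y*ty+[0,0,Z]).round())
P=cloud(f); L=P-e
for v in range(240,400,10): print(v,[(round(float(L[v,u]@tx)),round(float(L[v,u]@ty)),round(float(L[v,u,2]))) for u in (222,232,342)],f["frame"][v,232])
```

```text
cam [ 72.  10. 155.] [-0.28  -0.039 -0.959]
-19 -19 [246. 229.]
-19 19 [320. 229.]
0 -19 [242. 242.]
0 19 [324. 243.]
20 -19 [237. 260.]
20 19 [329. 261.]
240 [(-7, -37, -50), (-7, -31, -49), (-7, 36, -50)] [98 62 40]
250 [(-13, -37, -49), (-14, -31, -50), (-14, 36, -50)] [96 64 49]
260 [(11, -25, 20), (11, -21, 20), (11, 24, 19)] [182 181 177]
270 [(10, -24, 28), (11, -20, 29), (11, 23, 29)] [86 68 60]
280 [(72, 0, 155), (9, -19, 34), (11, 22, 36)] [69 49 46]
290 [(11, -21, 44), (6, -19, 36), (11, 20, 44)] [65 51 46]
300 [(11, -20, 51), (2, -19, 36), (11, 19, 50)] [60 48 45]
310 [(7, -20, 51), (-1, -19, 37), (8, 19, 52)] [55 43 38]
320 [(4, -20, 51), (-5, -19, 39), (4, 20, 52)] [55 45 45]
330 [(0, -20, 51), (-8, -19, 40), (-1, 20, 51)] [50 43 43]
340 [(-4, -21, 51), (-123, -44, -111), (-4, 20, 51)] [146 111  93]
350 [(-8, -21, 52), (-134, -45, -111), (-8, 20, 51)] [132 107  89]
360 [(17, -14, 87), (-144, -45, -111), (-144, 52, -111)] [130 102  85]
370 [(17, -13, 91), (-155, -46, -112), (-155, 53, -112)] [141 116  93]
380 [(17, -13, 93), (9, -12, 85), (17, 12, 93)] [46 46 47]
390 [(17, -12, 96), (9, -12, 88), (18, 12, 97)] [50 48 47]
```

Run:
```python
from h import *
from cell import grab_frame
e=np.array([611.03,90.03,112.66]); th=np.deg2rad(7.72); tx=np.array([np.cos(th),np.sin(th),0]);ty=np.array([tx[1],-tx[0],0])
for n in ("side","scene"):
    f=grab_frame(n); np.savez(n+"1.npz",**f); u0,v0=pix(f,e).astype(int); print(n,u0,v0)
    c=f["frame"][max(0,v0-75):v0+75,u0-100:u0+100]; cv2.imwrite(f"pics/{n}1.png",cv2.resize(c[:,:,::-1],None,fx=4,fy=4))
    P=cloud(f); L=P-e; X=L@tx; Y=L@ty; Z=L[...,2]
    s=(abs(X)<14)&(abs(Y)<40)&(Z>-45)&(Z<70)&(f["depth"]>0)
    for lo in range(-45,70,5):
        m=s&(Z>=lo)&(Z<lo+5); print(lo,m.sum(),np.percentile(Y[m],[5,50,95]).round() if m.sum() else "")
```

```text
side 297 175
-45 28 [-11.  12.  16.]
-40 22 [-9. 11. 15.]
-35 17 [-4. 12. 15.]
-30 24 [-5.  5. 13.]
-25 6 [0. 4. 9.]
-20 0 
-15 0 
-10 0 
-5 0 
0 0 
5 0 
10 8 [-7. 24. 27.]
15 14 [-19.  25.  30.]
20 24 [-19.  27.  32.]
25 19 [-20.  27.  32.]
30 25 [-20.  27.  33.]
35 18 [-19.  27.  34.]
40 20 [-20.  30.  34.]
45 29 [-22.  25.  34.]
50 10 [-22.  30.  35.]
55 7 [-27. -21.  36.]
60 2 [-18.   5.  28.]
65 6 [27. 30. 37.]
scene 230 215
-45 26 [-13.  -8.  11.]
-40 28 [-13.  -3.  10.]
-35 39 [-13.  -3.  12.]
-30 50 [-11.  -1.   8.]
-25 17 [-6.  3.  8.]
-20 0 
-15 0 
-10 0 
-5 0 
0 0 
5 0 
10 10 [-26.  19.  21.]
15 25 [-30.  19.  21.]
20 32 [-33.  18.  29.]
25 31 [-33. -23.  27.]
30 34 [-33.  18.  26.]
35 35 [-33. -23.  27.]
40 35 [-32.  19.  24.]
45 27 [-33.  19.  24.]
50 28 [-31.  20.  26.]
55 34 [-34.  21.  38.]
60 55 [-36. -24.  36.]
65 41 [-32. -23.  39.]
```

View pics/side1.png

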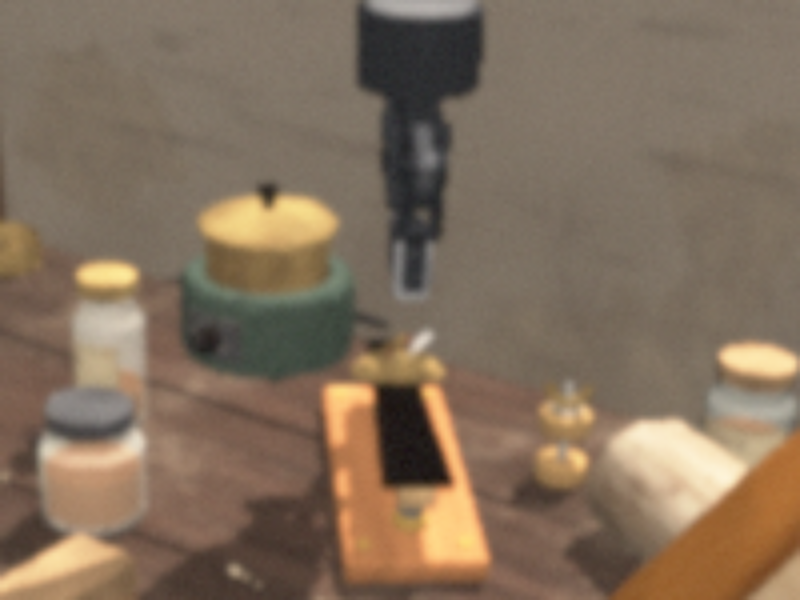

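All three cameras agree the fingertips are really about 12 mm *above* the reported TCP point, not 19 mm below, so I descend relative to the seen tips.

Emit:
drive_tool --targets '[{"xyz": [0, 0, 1.5], "twist": 0, "hand": 0.1}, {"xyz": [0, 0, 3], "twist": 0, "hand": 0.1}, {"xyz": [0, 0, 4.2], "twist": 0, "hand": 0.1}, {"xyz": [0, 0, 5], "twist": 0, "hand": 0.1}, {"xyz": [0, 0, 5.2], "twist": 0, "hand": 0.1}, {"xyz": [0, 0, 5.2], "twist": 0, "hand": 0.1}, {"xyz": [0, 0, 5.2], "twist": 0, "hand": 0.1}, {"xyz": [0, 0, 5.2], "twist": 0, "hand": 0.1}]'

```text
time_s: 4.3
eef_pos: [611.1, 90.0, 60.7]
eef_rot: [0.998, 0.067, 0.0, 0.0]
contact_force: [-0.1, 0.3, 0.1]
width: 38.1
grasp_force: 0.0
```

```bash
cat >> h.py <<'E'
def tips(st,f):
    e=st["eef_pos"]; th=np.deg2rad(yaw(st["eef_rot"])); tx=np.array([np.cos(th),np.sin(th),0]);ty=np.array([tx[1],-tx[0],0])
    L=cloud(f)-e; return L@tx,L@ty,L[...,2]
E
python3 - <<'E'
from h import *
from cell import robot,grab_frame
f=grab_frame("wrist"); np.savez("w3.npz",**f); cv2.imwrite("pics/w3.png",f["frame"][:,:,::-1])
st=robot.read_state(); print(st["eef_pos"],st["width"],st["contact_force"])
X,Y,Z=tips(st,f); g=f["frame"].astype(int)
for v in range(230,300,8): print(v,[(round(float(X[v,u])),round(float(Y[v,u])),round(float(Z[v,u]+st["eef_pos"][2]))) for u in (222,232,342)])
E
```

```text
[611.01948361  89.97534597  60.60078038] 38.450089196632184 [ 0.41578316  0.47308186 -0.47938586]
230 [(4, -35, 24), (4, -29, 23), (2, 34, 19)]
238 [(3, -33, 33), (0, -29, 25), (-3, 34, 19)]
246 [(8, -29, 57), (8, -24, 59), (10, 27, 63)]
254 [(6, -28, 63), (6, -23, 63), (7, 27, 64)]
262 [(11, -25, 82), (11, -21, 81), (11, 24, 82)]
270 [(11, -24, 90), (11, -20, 90), (11, 23, 88)]
278 [(11, -23, 95), (10, -19, 95), (11, 22, 96)]
286 [(12, -21, 103), (8, -19, 96), (11, 21, 101)]
294 [(11, -20, 108), (4, -19, 95), (11, 20, 108)]
```

View pics/w3.png

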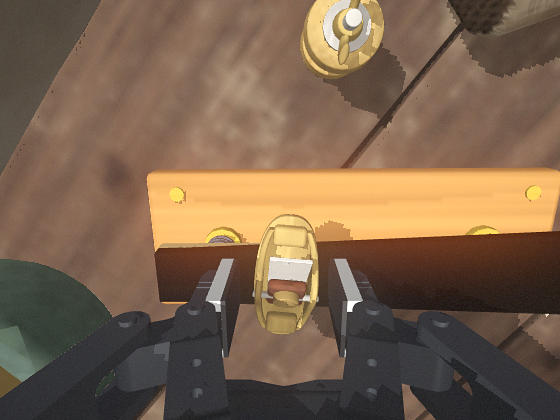

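Wrist view: plane (287,275) sits between the pads (222–235 and 335–348), with the tips level with the upper cheeks. Down 6 mm more and close.

Emit:
drive_tool --targets '[{"xyz": [0, 0, 0.3], "twist": 0, "hand": 0.1}, {"xyz": [0, 0, 0.6], "twist": 0, "hand": 0.1}, {"xyz": [0, 0, 0.6], "twist": 0, "hand": 0.5}, {"xyz": [0, 0, 0.6], "twist": 0, "hand": 0.6}, {"xyz": [0, 0, 0.6], "twist": 0, "hand": 0.8}, {"xyz": [0, 0, 0.6], "twist": 0, "hand": 1}, {"xyz": [0, 0, 0.6], "twist": 0, "hand": 1}, {"xyz": [0, 0, 0.6], "twist": 0, "hand": 1}]'

```text
time_s: 5.35
eef_pos: [610.8, 90.1, 54.1]
eef_rot: [0.998, 0.067, 0.0, -0.0]
contact_force: [0.6, 0.5, -1.2]
width: 24.8
grasp_force: 59.4
```

Emit:
drive_tool --targets '[{"xyz": [0, 0, -0.6], "twist": 0, "hand": 1}, {"xyz": [0, 0, -2], "twist": 0, "hand": 1}, {"xyz": [0, 0, -4], "twist": 0, "hand": 1}, {"xyz": [0, 0, -6], "twist": 0, "hand": 1}, {"xyz": [0, 0, -8], "twist": 0, "hand": 1}, {"xyz": [0, 0, -9], "twist": 0, "hand": 1}, {"xyz": [0, 0, -9], "twist": 0, "hand": 1}, {"xyz": [0, 0, -9], "twist": 0, "hand": 1}]'

```text
time_s: 6.35
eef_pos: [610.2, 89.7, 143.5]
eef_rot: [0.998, 0.067, -0.001, 0.0]
contact_force: [-1.3, 0.1, -2.0]
width: 24.8
grasp_force: 59.3
```

Run:
```python
from h import *
from cell import robot
st=robot.read_state(); print(st["eef_pos"],st["width"],st["grasp_force"],st["contact_force"])
print(shift(st,[533,-284,144]))
```

```text
[610.21990172  89.69765433 143.47891888] 24.772340482738183 59.339525644302284 [-1.26346967  0.1222587  -2.03199326]
(array([-1.267e+01,  3.599e+01, -2.000e-02]), 0)
```

Emit:
drive_tool --targets '[{"xyz": [-0.7, 2, 0], "twist": 0, "hand": 1}, {"xyz": [-2.3, 6.5, 0], "twist": 0, "hand": 1}, {"xyz": [-4.2, 12, 0], "twist": 0, "hand": 1}, {"xyz": [-6.2, 17.5, 0], "twist": 0, "hand": 1}, {"xyz": [-8.1, 23, 0], "twist": 0, "hand": 1}, {"xyz": [-10.2, 29, 0], "twist": 0, "hand": 1}, {"xyz": [-12, 34, 0], "twist": 0, "hand": 1}, {"xyz": [-12.7, 36, 0], "twist": 0, "hand": 1}]'

```text
time_s: 7.35
eef_pos: [529.8, -290.0, 143.4]
eef_rot: [0.998, 0.063, -0.001, 0.001]
contact_force: [-0.8, 0.2, -2.1]
width: 24.7
grasp_force: 59.3
```

Run:
```python
from h import *
from cell import robot,grab_frame
f=grab_frame("wrist"); np.savez("w4.npz",**f); cv2.imwrite("pics/w4.png",f["frame"][:,:,::-1])
st=robot.read_state(); print(st["eef_pos"],st["width"],st["grasp_force"])
for n in ("side","scene"):
    g=grab_frame(n); P=cloud(g); q=(abs(P[...,0]-st["eef_pos"][0])<40)&(abs(P[...,1]-st["eef_pos"][1])<40)&(P[...,2]>100)&(P[...,2]<250); print(n,np.percentile(P[q][:,2],[0,.5,1,3,5]).round(1))
# mat in wrist view
h=cv2.cvtColor(f["frame"],cv2.COLOR_RGB2HSV); print(h[400,280])
P=cloud(f); m=((P[...,2]>-3)&(P[...,2]<10)&(h[...,1]>80)&(h[...,2]>150)).astype(np.uint8); m=blob(cv2.morphologyEx(m,cv2.MORPH_OPEN,np.ones((9,9),np.uint8)))
print(m.sum(),rect(P[m]),P[m][:,2].mean())
```

```text
[ 529.74919982 -291.41226575  143.37986263] 24.619453960181673 59.3284665052488
side [150.2 151.5 151.8 152.9 153.9]
scene [149.1 150.8 151.  152.8 154.4]
[10 59 52]
11944 [ 514.6 -281.4  116.8  158.    22.9] 4.649571792204907
```

View pics/w4.png

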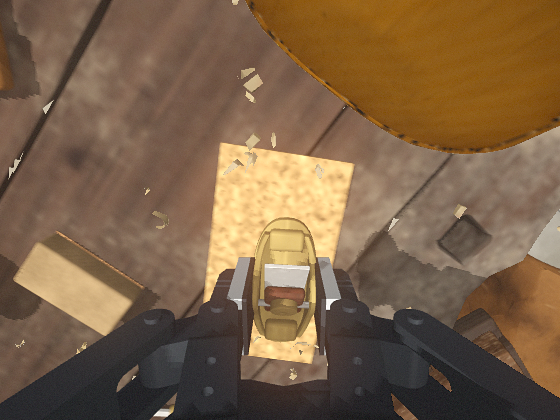

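Wrist view: plane held upright at (285,280) over the mat; mat's far corners at (220,143) and (354,162), block at (80,280), violin beyond.

Run:
```python
from h import *
from cell import robot
f=dict(np.load("w4.npz")); p=np.array([ray(f,q,4)[:2] for q in ((220,143),(354,162),(207,270),(344,245),(280,358),(310,362))]); print(p.round())
d=p[0]-p[1]; print(np.linalg.norm(d),np.degrees(np.arctan2(*d[::-1])))
for i,j in ((2,0),(3,1)): d=p[j]-p[i]; print(np.degrees(np.arctan2(*d[::-1])))
P=cloud(f); 
for v,u in ((60,300),(110,360),(140,430)): print("violin",P[v,u].round())
```

```text
[[ 565. -234.]
 [ 564. -345.]
 [ 450. -231.]
 [ 490. -349.]
 [ 365. -308.]
 [ 364. -338.]]
110.64747673900993 89.30068760897512
-1.4283557871302366
3.697464528863011
violin [ 632. -289.   31.]
violin [ 605. -338.   25.]
violin [ 590. -388.   38.]
```

Emit:
drive_tool --targets '[{"xyz": [0, 0, 1], "twist": 0, "hand": 1}, {"xyz": [0, 0, 4], "twist": 0, "hand": 1}, {"xyz": [0, 0, 7.5], "twist": 0, "hand": 1}, {"xyz": [0, 0, 11], "twist": 0, "hand": 1}, {"xyz": [0, 0, 13], "twist": 0, "hand": 1}, {"xyz": [0, 0, 14], "twist": 0, "hand": 1}, {"xyz": [0, 0, 14.4], "twist": 0, "hand": 1}, {"xyz": [0, 0, 14.4], "twist": 0, "hand": 1}]'

```text
time_s: 8.5
eef_pos: [534.0, -284.0, 0.9]
eef_rot: [0.998, 0.067, 0.001, 0.0]
contact_force: [0.3, -0.2, -1.8]
width: 25.0
grasp_force: 59.3
```

Run:
```python
from h import *
from cell import robot
st=robot.read_state(); print(st["eef_pos"],yaw(st["eef_rot"]),st["contact_force"],st["grasp_force"])
```

```text
[ 533.9946445  -284.01029584    0.9297566 ] 7.727453131298661 [ 0.26075086 -0.20177599 -1.75291386] 59.33717301316619
```

Emit:
drive_tool --targets '[{"xyz": [0, 0, 0.1], "twist": 0, "hand": 1}, {"xyz": [0, 0, 0.2], "twist": 0, "hand": 1}, {"xyz": [0, 0, 0.3], "twist": 0, "hand": 1}, {"xyz": [0, 0, 0.35], "twist": 0, "hand": 1}, {"xyz": [0, 0, 0.4], "twist": 0, "hand": 1}, {"xyz": [0, 0, 0.4], "twist": 0, "hand": 1}, {"xyz": [0, 0, 0.4], "twist": 0, "hand": 1}, {"xyz": [0, 0, 0.4], "twist": 0, "hand": 1}]'

```text
time_s: 9.5
eef_pos: [533.4, -283.8, -3.7]
eef_rot: [0.998, 0.067, 0.0, 0.0]
contact_force: [1.1, -0.5, -1.0]
width: 24.3
grasp_force: 59.3
```

Emit:
drive_tool --targets '[{"xyz": [0, 0, 0.1], "twist": 0, "hand": 1}, {"xyz": [0, 0, 0.1], "twist": 0, "hand": 1}, {"xyz": [0, 0, 0.1], "twist": 0, "hand": 0.5}, {"xyz": [0, 0, 0.1], "twist": 0, "hand": 0.2}, {"xyz": [0, 0, 0.1], "twist": 0, "hand": 0.1}, {"xyz": [0, 0, 0], "twist": 0, "hand": 0.1}, {"xyz": [0, 0, -1], "twist": 0, "hand": 0.1}, {"xyz": [0, 0, -3], "twist": 0, "hand": 0.1}]'

```text
time_s: 10.5
eef_pos: [533.0, -283.6, 26.7]
eef_rot: [0.998, 0.067, -0.001, -0.0]
contact_force: [0.2, -0.4, -0.2]
width: 38.4
grasp_force: 0.0
```

Emit:
drive_tool --targets '[{"xyz": [0, 0, -3], "twist": 0, "hand": 0.1}, {"xyz": [0, 0, -7], "twist": 0, "hand": 0.1}, {"xyz": [0, 0, -11], "twist": 0, "hand": 0}, {"xyz": [0, 0, -13], "twist": 0, "hand": -0.3}, {"xyz": [0, 0, -13], "twist": 0, "hand": -0.5}, {"xyz": [0, 0, -13], "twist": 0, "hand": -0.8}, {"xyz": [0, 0, -13], "twist": 0, "hand": -0.8}, {"xyz": [0, 0, -13], "twist": 0, "hand": -0.8}]'

```text
time_s: 11.5
eef_pos: [532.9, -283.6, 155.3]
eef_rot: [0.998, 0.067, -0.001, -0.0]
contact_force: [0.2, -1.4, 0.1]
width: 76.7
grasp_force: 0.0
```

Run:
```python
from h import *
from cell import robot,grab_frame
f=grab_frame("wrist"); np.savez("w5.npz",**f); cv2.imwrite("pics/w5.png",f["frame"][:,:,::-1])
st=robot.read_state(); print(st["eef_pos"],yaw(st["eef_rot"]),st["width"],st["contact_force"])
P=cloud(f); n=(abs(P[...,0]-530)<45)&(abs(P[...,1]+287)<45)&(f["depth"]>0)
for lo in (7,12,22,28,32):
    s=n&(P[...,2]>lo)&(P[...,2]<lo+6); print(lo,s.sum(),rect(P[s]) if s.sum()>4 else "")
s=(abs(P[...,0]-429)<70)&(abs(P[...,1]+122)<70)&(P[...,2]>22)&(P[...,2]<32); print("block",rect(P[s]),s.sum())
g=grab_frame("side"); Q=cloud(g); s=(abs(Q[...,0]-429)<70)&(abs(Q[...,1]+122)<70)&(Q[...,2]>20)&(Q[...,2]<32); print("block",rect(Q[s]),s.sum())
print(shift(st,[429,-122,110],-30.5))
```

```text
[ 533.00129917 -283.65265477  155.38941509] 7.728121962187243 76.76854553275822 [-0.34649626  0.04412706  0.74824413]
7 678 [ 539.  -291.6   94.4   60.4   30.9]
12 635 [ 542.4 -277.2   64.4   63.2   60.7]
22 289 [ 537.1 -276.    47.7   25.6   64.4]
28 367 [ 538.7 -283.3   23.7   21.4   20.4]
32 180 [ 540.7 -283.8   22.9   15.8    3. ]
block [ 430.3 -121.5   85.    46.9   58.8] 4685
block [ 430.3 -123.    89.5   46.1   58.6] 564
(array([ -8.13, -17.41,   4.56]), np.float64(-0.904))
```

View pics/w5.png

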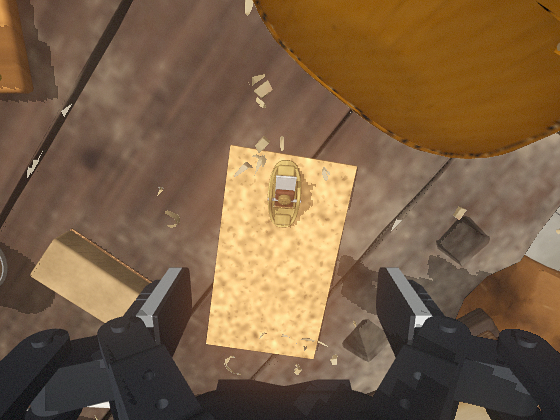

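Wrist view: plane upright on the mat at (285,195), mat corners (230,147),(357,166),(314,359),(206,345), block at (95,275). Now over to the block.

Emit:
drive_tool --targets '[{"xyz": [-0.8, -1.7, 0], "twist": -0.1, "hand": -1}, {"xyz": [-2.4, -5, 0], "twist": -0.27, "hand": -1}, {"xyz": [-4.2, -9, 0.5], "twist": -0.44, "hand": -1}, {"xyz": [-6, -13, 2], "twist": -0.62, "hand": -1}, {"xyz": [-7.4, -16, 4], "twist": -0.79, "hand": -1}, {"xyz": [-8, -17.3, 5], "twist": -0.89, "hand": -1}, {"xyz": [-8, -17.3, 5.5], "twist": -0.89, "hand": -0.7}, {"xyz": [-8, -17.3, 5.5], "twist": -0.89, "hand": -0.5}]'

```text
time_s: 12.6
eef_pos: [431.4, -123.9, 101.2]
eef_rot: [0.872, 0.489, 0.0, 0.0]
contact_force: [-0.9, -0.8, -0.0]
width: 64.5
grasp_force: 0.0
```

Run:
```python
from h import *
from cell import robot,grab_frame
f=grab_frame("wrist"); np.savez("w6.npz",**f)
st=robot.read_state(); print(st["eef_pos"],yaw(st["eef_rot"]),st["width"],st["q"].round(2))
P=cloud(f); s=(abs(P[...,0]-429)<70)&(abs(P[...,1]+122)<70)&(P[...,2]>22)&(P[...,2]<32); print("block",rect(P[s]),s.sum())
X,Y,Z=tips(st,f); v,u=np.indices(Z.shape); s=(abs(X)<13)&(abs(Y)>20)&(abs(Y)<50)&(Z>0)&(Z<60)&(f["depth"]>0)
for sg in (-1,1):
    q=s&(Y*sg>0)
    if q.sum()>9: print("finger",sg,np.percentile(Z[q],[0,1,5]),np.percentile(abs(Y[q]),[2,50]))
g=f; w=np.load("w5.npz"); w=dict(w); print(rect(np.array([ray(w,q,4) for q in ((230,147),(357,166),(314,359),(206,345))])))
print(shift(st,[430,-122,-4],-31.3))
```

```text
[ 431.6603522  -123.97181845  101.43017939] 58.586513626696735 64.2726041006607 [ 0.66  0.31 -0.55  2.15  0.24  0.74 -0.6 ]
block [ 429.3 -122.6   89.6   45.1   58.9] 8578
finger -1 [17.62776888 19.76786619 23.12988464] [31.97677694 32.88548003]
finger 1 [17.77675101 19.78550997 23.20887575] [31.55576157 32.45132768]
[ 463.5 -285.8  110.   201.1   88.6]
(array([ 0.08, -0.25, 10.54]), np.float64(-0.002))
```

Emit:
drive_tool --targets '[{"xyz": [0.1, -0.2, 2], "twist": 0, "hand": -0.5}, {"xyz": [0.1, -0.2, 5], "twist": 0, "hand": -0.5}, {"xyz": [0.1, -0.2, 8], "twist": 0, "hand": -0.5}, {"xyz": [0.1, -0.2, 9.8], "twist": 0, "hand": -0.5}, {"xyz": [0.1, -0.2, 10.4], "twist": 0, "hand": -0.4}, {"xyz": [0.1, -0.2, 10.4], "twist": 0, "hand": 0}, {"xyz": [0.1, -0.2, 10.4], "twist": 0, "hand": 0.5}, {"xyz": [0.1, -0.2, 10.4], "twist": 0, "hand": 1}]'

```text
time_s: 13.65
eef_pos: [430.1, -121.5, -2.2]
eef_rot: [0.872, 0.49, 0.0, 0.001]
contact_force: [-0.6, -0.3, 0.9]
width: 44.8
grasp_force: 61.9
```

Emit:
drive_tool --targets '[{"xyz": [0, 0, 0], "twist": 0, "hand": 1}, {"xyz": [0, 0, 0], "twist": 0, "hand": 1}, {"xyz": [0, 0, -1], "twist": 0, "hand": 1}, {"xyz": [0, 0, -4], "twist": 0, "hand": 1}, {"xyz": [0, 0, -8], "twist": 0, "hand": 1}, {"xyz": [0, 0, -12], "twist": 0, "hand": 1}, {"xyz": [0, 0, -13], "twist": 0, "hand": 1}, {"xyz": [0, 0, -13], "twist": 0, "hand": 1}]'

```text
time_s: 14.65
eef_pos: [429.5, -121.5, 127.5]
eef_rot: [0.872, 0.49, 0.0, 0.001]
contact_force: [0.8, -0.8, -1.1]
width: 44.3
grasp_force: 62.0
```

Run:
```python
from h import *
from cell import robot,grab_frame
st=robot.read_state(); print(st["eef_pos"],yaw(st["eef_rot"]),st["width"],st["contact_force"],st["grasp_force"])
e=st["eef_pos"]
f=grab_frame("wrist"); np.savez("w7.npz",**f)
for n in ("side","scene"):
    g=grab_frame(n); P=cloud(g); hs=cv2.cvtColor(g["frame"],cv2.COLOR_RGB2HSV); q=(abs(P[...,0]-e[0])<60)&(abs(P[...,1]-e[1])<60)&(P[...,2]>60)&(hs[...,1]>60)&(hs[...,2]>80)
    print(n,q.sum(),np.percentile(P[q][:,2],[1,3,10,50,97]).round(1),rect(P[q]))
a=np.deg2rad(97.9); C=np.array([611.4,49.6]); ux=np.array([np.cos(a),np.sin(a)])
for s in (-58,-52,0,52): print(s,C+s*ux)
print(shift(st,[*(C-56*ux),131],7.9))
```

```text
[ 429.52378495 -121.46945872  127.49545413] 58.69679515470535 44.32796854215792 [ 0.84393737 -0.81364572 -1.09053721] 62.01360583305359
side 820 [129.4 130.  133.2 152.2 186.4] [ 430.2 -120.8   97.4   96.6   18.1]
scene 2063 [128.8 131.9 143.6 470.9 534.1] [ 423.9 -114.   104.9   89.2   12.1]
-58 [619.37178367  -7.84954887]
-52 [618.54711639  -1.90649209]
0 [611.4  49.6]
52 [604.25288361 101.10649209]
(array([19.73, 10.19, -0.34]), np.float64(-0.684))
```

Emit:
drive_tool --targets '[{"xyz": [1.2, 0.6, 0], "twist": -0.08, "hand": 1}, {"xyz": [4.5, 2.3, 0], "twist": -0.2, "hand": 1}, {"xyz": [8.5, 4.4, 0], "twist": -0.35, "hand": 1}, {"xyz": [12.5, 6.5, 0], "twist": -0.5, "hand": 1}, {"xyz": [16.5, 8.5, 0], "twist": -0.62, "hand": 1}, {"xyz": [19, 9.8, 0], "twist": -0.684, "hand": 1}, {"xyz": [19.7, 10.2, 0], "twist": -0.684, "hand": 1}, {"xyz": [19.7, 10.2, 0], "twist": -0.684, "hand": 1}]'

```text
time_s: 15.8
eef_pos: [618.2, -6.0, 125.9]
eef_rot: [0.657, 0.754, -0.001, -0.001]
contact_force: [-0.2, 0.1, -0.8]
width: 45.0
grasp_force: 61.9
```

Run:
```python
from h import *
from cell import robot,grab_frame
f=grab_frame("wrist"); np.savez("w8.npz",**f); cv2.imwrite("pics/w8.png",f["frame"][:,:,::-1])
st=robot.read_state(); print(st["eef_pos"],yaw(st["eef_rot"]),st["width"],st["contact_force"],st["q"].round(2))
a=np.deg2rad(97.9); C=np.array([611.4,49.6]); ux=np.array([np.cos(a),np.sin(a)]); uy=np.array([-ux[1],ux[0]])
P=cloud(f); L=P[...,:2]-C; x=L@ux;y=L@uy;z=P[...,2]
b=(z>57)&(z<66)&(abs(x)<110)&(abs(y)<30)&(f["depth"]>0)
for lo in range(-110,110,20):
    s=b&(x>lo)&(x<lo+20)
    if s.sum()>3: print(lo,s.sum(),np.percentile(y[s],[2,98]).round(1),np.median(z[s]).round(1))
s=(z>140)&(z<165)&(abs(y)<60)&(abs(x+56)<80); print("block top",s.sum(),rect(P[s]) if s.sum() else "")
print(shift(st,[*(C-56*ux),70],7.9))
```

```text
[617.88087048  -6.55933852 126.123473  ] 97.86001420610327 44.71930845687647 [-1.07738811 -0.47066149 -2.06133782] [ 0.43  0.57 -0.69  1.74  0.42  0.99 -0.28]
-30 1534 [-16.5  16.6] 63.1
-10 1900 [-15.8  16.3] 63.1
10 1959 [-14.9  15.4] 63.1
30 2048 [-14.   14.8] 63.1
50 2076 [-13.1  14. ] 63.1
70 47 [-12.7  13.3] 62.9
block top 24808 [618.3  -5.   72.   85.6   8.1]
(array([0.05, 0.14, 5.61]), np.float64(-0.001))
```

View pics/w8.png

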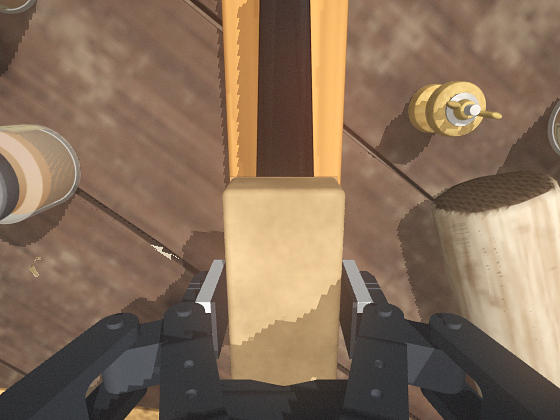

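Wrist view: block (285,270) aligned lengthwise over the dark board (285,90), spool at (455,108) well clear. Lowering to a few mm above the face.

Emit:
drive_tool --targets '[{"xyz": [0.05, 0.15, 1], "twist": 0, "hand": 1}, {"xyz": [0.05, 0.15, 2.5], "twist": 0, "hand": 1}, {"xyz": [0.05, 0.15, 4], "twist": 0, "hand": 1}, {"xyz": [0.05, 0.15, 5.2], "twist": 0, "hand": 1}, {"xyz": [0.05, 0.15, 5.8], "twist": 0, "hand": 1}, {"xyz": [0.05, 0.15, 6], "twist": 0, "hand": 1}, {"xyz": [0.05, 0.15, 6], "twist": 0, "hand": 1}, {"xyz": [0.05, 0.15, 6], "twist": 0, "hand": 1}]'

```text
time_s: 16.85
eef_pos: [620.9, -5.1, 67.7]
eef_rot: [0.657, 0.754, 0.0, 0.0]
contact_force: [-0.4, 0.2, -2.0]
width: 44.3
grasp_force: 61.9
```

Emit:
drive_tool --targets '[{"xyz": [0, 0, 0.1], "twist": 0, "hand": 1}, {"xyz": [0, 0, 0.2], "twist": 0, "hand": 1}, {"xyz": [0, 0, 0.3], "twist": 0, "hand": 1}, {"xyz": [0, 0, 0.4], "twist": 0, "hand": 1}, {"xyz": [0, 0, 0.5], "twist": 0, "hand": 1}, {"xyz": [0, 0, 0.6], "twist": 0, "hand": 1}, {"xyz": [0, 0, 0.6], "twist": 0, "hand": 1}, {"xyz": [0, 0, 0.6], "twist": 0, "hand": 1}]'

```text
time_s: 17.85
eef_pos: [620.5, -5.1, 61.3]
eef_rot: [0.657, 0.754, 0.0, 0.0]
contact_force: [0.3, 0.1, -0.7]
width: 44.7
grasp_force: 61.9
```

```bash
cat > s.py <<'E'
from h import *
from cell import robot
st=robot.read_state(); a=np.deg2rad(97.9); C=np.array([611.4,49.6]); ux=np.array([np.cos(a),np.sin(a)]); L=st["eef_pos"][:2]-C
print(st["time_s"],st["eef_pos"].round(1),"board x,y",(L@ux).round(1),(L@np.array([-ux[1],ux[0]])).round(1),"F",st["contact_force"].round(2),"T",st["wrist_torque"].round(2),yaw(st["eef_rot"]).round(2))
E
python3 s.py
```

```text
17.85 [620.5  -5.1  61.3] board x,y -55.5 -1.5 F [ 0.3   0.08 -0.68] T [ 0.03 -0.   -0.02] 97.91
```

Emit:
drive_tool --targets '[{"xyz": [0, 0, 0.1], "twist": 0, "hand": 1}, {"xyz": [0, 0, 0.2], "twist": 0, "hand": 1}, {"xyz": [0, 0, 0.3], "twist": 0, "hand": 1}, {"xyz": [0, 0, 0.4], "twist": 0, "hand": 1}, {"xyz": [0, 0, 0.5], "twist": 0, "hand": 1}, {"xyz": [0, 0, 0.5], "twist": 0, "hand": 1}, {"xyz": [0, 0, 0.5], "twist": 0, "hand": 1}, {"xyz": [0, 0, 0.5], "twist": 0, "hand": 1}]'

```text
time_s: 18.85
eef_pos: [620.6, -5.1, 56.3]
eef_rot: [0.657, 0.754, 0.0, 0.0]
contact_force: [-1.0, -1.3, 3.2]
width: 44.4
grasp_force: 62.3
```

```bash
python3 s.py
```

```text
18.85 [620.6  -5.1  56.3] board x,y -55.5 -1.6 F [-1.03 -1.26  3.19] T [-0.07  0.33 -0.  ] 97.91
```

Emit:
drive_tool --targets '[{"xyz": [0, 0, 0.1], "twist": 0, "hand": 1}, {"xyz": [0, 0, 0.2], "twist": 0, "hand": 1}, {"xyz": [0, 0, 0.3], "twist": 0, "hand": 1}, {"xyz": [0, 0, 0.3], "twist": 0, "hand": 1}, {"xyz": [0, 0, 0.3], "twist": 0, "hand": 1}, {"xyz": [0, 0, 0.3], "twist": 0, "hand": 1}, {"xyz": [0, 0, 0.3], "twist": 0, "hand": 1}, {"xyz": [0, 0, 0.3], "twist": 0, "hand": 1}]'

```text
time_s: 19.85
eef_pos: [620.6, -5.2, 53.4]
eef_rot: [0.657, 0.754, -0.0, 0.0]
contact_force: [-1.0, -0.4, 5.9]
width: 44.4
grasp_force: 62.6
```

```bash
python3 s.py
python3 - <<'E'
from h import *
from cell import robot,grab_frame
f=grab_frame("wrist"); P=cloud(f); a=np.deg2rad(97.9); C=np.array([611.4,49.6]); ux=np.array([np.cos(a),np.sin(a)]); uy=np.array([-ux[1],ux[0]])
L=P[...,:2]-C; x=L@ux;y=L@uy;z=P[...,2]; v=f["depth"]>0
s=v&(abs(y)<8)&(x>10)&(x<85)&(z<75); print("board z",np.median(z[s]).round(2),s.sum())
s=v&(abs(y)<15)&(x>-45)&(x<-15)&(z>70)&(z<95); print("block top",np.median(z[s]).round(2),s.sum())
E
```

```text
19.85 [620.6  -5.2  53.4] board x,y -55.5 -1.5 F [-1.   -0.37  5.92] T [-0.1   0.38 -0.04] 97.9
board z 56.96 4957
block top 84.66 6220
```

Board measured at 57.0 versus 63.1 unloaded: 6 mm sunk, about 6 N. Stroking slowly.

Emit:
drive_tool --targets '[{"xyz": [0.3, 0, 0], "twist": 0, "hand": 1}, {"xyz": [0.8, 0, 0], "twist": 0, "hand": 1}, {"xyz": [1.4, 0, 0], "twist": 0, "hand": 1}, {"xyz": [2, 0, 0], "twist": 0, "hand": 1}, {"xyz": [2.6, 0, 0], "twist": 0, "hand": 1}, {"xyz": [3.2, 0, 0], "twist": 0, "hand": 1}, {"xyz": [3.6, 0, 0], "twist": 0, "hand": 1}, {"xyz": [3.8, 0, 0], "twist": 0, "hand": 1}]'

```text
time_s: 20.9
eef_pos: [616.7, 30.8, 53.7]
eef_rot: [0.657, 0.754, 0.0, 0.002]
contact_force: [0.0, -4.0, 4.8]
width: 44.7
grasp_force: 62.6
```

```bash
python3 s.py
```

```text
20.9 [616.7  30.8  53.7] board x,y -19.3 -2.7 F [ 0.03 -4.02  4.82] T [-0.81 -0.06  0.02] 97.86
```

Steady; continuing, with a slight pull back to the middle line.

Emit:
drive_tool --targets '[{"xyz": [0.3, 0, 0], "twist": 0, "hand": 1}, {"xyz": [0.8, 0, 0], "twist": 0, "hand": 1}, {"xyz": [1.4, 0, 0], "twist": 0, "hand": 1}, {"xyz": [2, 0, 0], "twist": 0, "hand": 1}, {"xyz": [2.6, -0.05, 0], "twist": 0, "hand": 1}, {"xyz": [3.2, -0.05, 0], "twist": 0, "hand": 1}, {"xyz": [3.6, -0.1, 0], "twist": 0, "hand": 1}, {"xyz": [3.8, -0.1, 0], "twist": 0, "hand": 1}]'

```text
time_s: 21.9
eef_pos: [610.6, 68.4, 53.7]
eef_rot: [0.657, 0.754, 0.0, 0.002]
contact_force: [1.2, -4.7, 5.7]
width: 44.8
grasp_force: 62.7
```

```bash
python3 s.py
```

```text
21.9 [610.6  68.4  53.7] board x,y 18.7 -1.8 F [ 1.21 -4.69  5.68] T [-0.78 -0.05  0.05] 97.86
```

Emit:
drive_tool --targets '[{"xyz": [0.3, 0, 0], "twist": 0, "hand": 1}, {"xyz": [0.8, 0, 0], "twist": 0, "hand": 1}, {"xyz": [1.4, 0, 0], "twist": 0, "hand": 1}, {"xyz": [2, 0, 0], "twist": 0, "hand": 1}, {"xyz": [2.6, 0, 0], "twist": 0, "hand": 1}, {"xyz": [3.2, 0, 0], "twist": 0, "hand": 1}, {"xyz": [3.5, 0, 0], "twist": 0, "hand": 1}, {"xyz": [3.6, 0, 0], "twist": 0, "hand": 1}]'

```text
time_s: 22.9
eef_pos: [605.5, 104.0, 53.6]
eef_rot: [0.657, 0.754, -0.0, 0.002]
contact_force: [0.4, -3.3, 5.9]
width: 44.8
grasp_force: 62.7
```

Emit:
drive_tool --targets '[{"xyz": [0, 0, 0], "twist": 0, "hand": 1}, {"xyz": [0, 0, 0], "twist": 0, "hand": 1}, {"xyz": [0, 0, 0], "twist": 0, "hand": 1}, {"xyz": [0, 0, 0], "twist": 0, "hand": 1}, {"xyz": [0, 0, 0], "twist": 0, "hand": 1}, {"xyz": [0, 0, 0], "twist": 0, "hand": 1}, {"xyz": [0, 0, 0], "twist": 0, "hand": 1}, {"xyz": [0, 0, 0], "twist": 0, "hand": 1}]'

```text
time_s: 23.9
eef_pos: [605.5, 104.1, 53.6]
eef_rot: [0.657, 0.754, 0.0, 0.001]
contact_force: [0.8, -3.6, 5.6]
width: 44.8
grasp_force: 62.7
```

```bash
python3 s.py
python3 - <<'E'
from h import *
from cell import robot,grab_frame
for n in ("wrist","scene","side"):
    f=grab_frame(n); P=cloud(f); a=np.deg2rad(97.9); C=np.array([611.4,49.6]); ux=np.array([np.cos(a),np.sin(a)]); uy=np.array([-ux[1],ux[0]])
    L=P[...,:2]-C; x=L@ux;y=L@uy;z=P[...,2]; v=f["depth"]>0
    s=v&(abs(y)<10)&(x>-90)&(x<-10)&(z<75)&(z>40); print(n,"board z",np.median(z[s]).round(2),s.sum())
    s=v&(abs(y)<30)&(abs(x-50)<55)&(z>78)&(z<90); print("block top",rect(np.c_[x[s],y[s]]) if s.sum()>9 else "",np.median(z[s]))
E
```

```text
23.9 [605.5 104.1  53.6] board x,y 54.7 -1.7 F [ 0.78 -3.61  5.6 ] T [-0.68 -0.04  0.09] 97.85
wrist board z nan 0
block top [55.9 -0.1 85.4 59.9  0.2] 84.77935471175326
scene board z 55.28 190
block top [57.8 -0.5 85.7 58.5  9.7] 82.61873272774851
side board z 55.48 129
block top [50.3 -0.4 88.8 57.1  3.2] 83.09865292620043
  return _methods._mean(a, axis=axis, dtype=dtype,
  ret = ret.dtype.type(ret / rcount)
```

Narrow end reached (x ≈ 54) still pressing. Lifting straight up and carrying to the mat.

Emit:
drive_tool --targets '[{"xyz": [0, 0, -0.8], "twist": 0, "hand": 1}, {"xyz": [0, 0, -2], "twist": 0, "hand": 1}, {"xyz": [0, 0, -4], "twist": 0, "hand": 1}, {"xyz": [0, 0, -6], "twist": 0, "hand": 1}, {"xyz": [0, 0, -8], "twist": 0, "hand": 1}, {"xyz": [0, 0, -9], "twist": 0, "hand": 1}, {"xyz": [0, 0, -9], "twist": 0, "hand": 1}, {"xyz": [0, 0, -9], "twist": 0, "hand": 1}]'

```text
time_s: 25.05
eef_pos: [603.6, 105.3, 142.5]
eef_rot: [0.657, 0.754, -0.001, -0.0]
contact_force: [-1.2, -0.0, -1.3]
width: 44.5
grasp_force: 61.9
```

```bash
python3 s.py
python3 - <<'E'
from h import *
from cell import robot
st=robot.read_state(); print(shift(st,[420,-286,144],0),st["width"],st["q"].round(2))
E
```

```text
25.05 [603.6 105.3 142.5] board x,y 56.2 0.1 F [-1.24 -0.01 -1.28] T [ 0.02 -0.02  0.02] 97.9
(array([-36.23, -23.56,  -0.1 ]), np.float64(0.138)) 44.51257112223652 [ 0.27  0.54 -0.71  1.74  0.41  1.01 -0.45]
```

Emit:
drive_tool --targets '[{"xyz": [-2, -1.3, 0], "twist": 0.02, "hand": 1}, {"xyz": [-6.5, -4.2, 0], "twist": 0.05, "hand": 1}, {"xyz": [-11.5, -7.5, 0], "twist": 0.08, "hand": 1}, {"xyz": [-16.5, -10.7, 0], "twist": 0.1, "hand": 1}, {"xyz": [-21.5, -14, 0], "twist": 0.12, "hand": 1}, {"xyz": [-26.5, -17.2, 0], "twist": 0.138, "hand": 1}, {"xyz": [-31.5, -20.5, 0], "twist": 0.138, "hand": 1}, {"xyz": [-35, -22.7, 0], "twist": 0.138, "hand": 1}]'

```text
time_s: 26.05
eef_pos: [425.1, -274.8, 142.4]
eef_rot: [0.708, 0.706, -0.001, -0.001]
contact_force: [0.4, 0.1, -0.1]
width: 44.4
grasp_force: 61.9
```

Emit:
drive_tool --targets '[{"xyz": [-0.8, -0.6, 0], "twist": 0, "hand": 1}, {"xyz": [-1.2, -0.9, 0], "twist": 0, "hand": 1}, {"xyz": [-1.2, -0.9, 2], "twist": 0, "hand": 1}, {"xyz": [-1.2, -0.9, 5], "twist": 0, "hand": 1}, {"xyz": [-1.2, -0.9, 8], "twist": 0, "hand": 1}, {"xyz": [-1.2, -0.9, 10], "twist": 0, "hand": 1}, {"xyz": [-1.2, -0.9, 10], "twist": 0, "hand": 1}, {"xyz": [-1.2, -0.9, 10], "twist": 0, "hand": 1}]'

```text
time_s: 27.05
eef_pos: [419.6, -283.5, 44.0]
eef_rot: [0.706, 0.708, 0.0, 0.001]
contact_force: [0.7, -0.2, -1.3]
width: 44.7
grasp_force: 61.9
```

Run:
```python
from h import *
from cell import robot,grab_frame
st=robot.read_state(); print(st["eef_pos"],yaw(st["eef_rot"]),st["width"],st["contact_force"],shift(st,[420,-286,3.5]))
f=grab_frame("wrist"); cv2.imwrite("pics/w9.png",f["frame"][:,:,::-1])
e=st["eef_pos"]
for n in ("side","scene"):
    g=grab_frame(n); P=cloud(g); hs=cv2.cvtColor(g["frame"],cv2.COLOR_RGB2HSV); q=(abs(P[...,0]-e[0])<28)&(abs(P[...,1]-e[1])<55)&(P[...,2]>15)&(P[...,2]<90)&(hs[...,1]>60)&(hs[...,2]>80)
    print(n,q.sum(),np.percentile(P[q][:,2],[1,3,10,50,97]).round(1))
```

```text
[ 419.57760989 -283.5454194    43.96109777] 90.10640201459364 44.69180970648368 [ 0.73711225 -0.22020068 -1.27419348] (array([-0.24,  0.04,  4.05]), 0)
side 1137 [46.7 48.1 54.3 73.4 75.4]
scene 561 [45.8 48.  52.8 72.3 76. ]
```

View pics/w9.png

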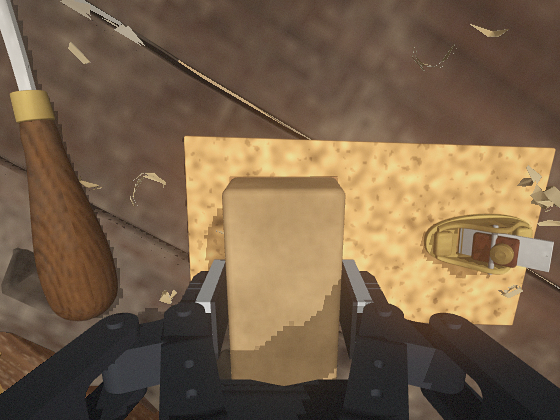

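Wrist view: block (285,280) over the mat's near part, plane upright on its far part (485,245), gap between. Lowering to contact.

Emit:
drive_tool --targets '[{"xyz": [-0.2, 0, 1], "twist": 0, "hand": 1}, {"xyz": [-0.2, 0, 2.2], "twist": 0, "hand": 1}, {"xyz": [-0.2, 0, 3.2], "twist": 0, "hand": 1}, {"xyz": [-0.2, 0, 3.8], "twist": 0, "hand": 1}, {"xyz": [-0.2, 0, 4], "twist": 0, "hand": 1}, {"xyz": [-0.2, 0, 4.1], "twist": 0, "hand": 1}, {"xyz": [-0.2, 0, 4.2], "twist": 0, "hand": 1}, {"xyz": [-0.2, 0, 4.2], "twist": 0, "hand": 1}]'

```text
time_s: 28.2
eef_pos: [418.7, -286.4, 1.5]
eef_rot: [0.707, 0.707, 0.0, 0.0]
contact_force: [-0.2, 1.0, 0.7]
width: 44.7
grasp_force: 62.0
```

Emit:
drive_tool --targets '[{"xyz": [0, 0, 0], "twist": 0, "hand": 0.3}, {"xyz": [0, 0, 0], "twist": 0, "hand": 0}, {"xyz": [0, 0, 0], "twist": 0, "hand": -0.3}, {"xyz": [0, 0, 0], "twist": 0, "hand": -0.4}, {"xyz": [0, 0, 0], "twist": 0, "hand": -0.4}, {"xyz": [0, 0, -0.5], "twist": 0, "hand": -0.4}, {"xyz": [0, 0, -2], "twist": 0, "hand": -0.4}, {"xyz": [0, 0, -4], "twist": 0, "hand": -0.4}]'

```text
time_s: 29.2
eef_pos: [418.4, -286.2, 42.2]
eef_rot: [0.707, 0.707, 0.0, -0.0]
contact_force: [0.3, -0.2, 0.4]
width: 60.1
grasp_force: 0.0
```

Emit:
drive_tool --targets '[{"xyz": [0, 0, -2], "twist": 0, "hand": -0.4}, {"xyz": [0, 0, -6], "twist": 0, "hand": -0.4}, {"xyz": [0, 0, -11], "twist": 0, "hand": -0.4}, {"xyz": [0, 0, -15], "twist": 0, "hand": -0.4}, {"xyz": [0, 0, -16], "twist": 0, "hand": -0.4}, {"xyz": [0, 0, -16], "twist": 0, "hand": -0.4}, {"xyz": [0, 0, -16], "twist": 0, "hand": -0.4}, {"xyz": [0, 0, -16], "twist": 0, "hand": -0.4}]'

```text
time_s: 30.2
eef_pos: [417.7, -285.9, 199.9]
eef_rot: [0.707, 0.707, -0.0, -0.001]
contact_force: [0.7, 0.2, -0.5]
width: 59.6
grasp_force: 0.0
```

Run:
```python
from h import *
from cell import robot,grab_frame
st=robot.read_state(); print(st["time_s"],st["eef_pos"],st["contact_force"])
f=grab_frame("wrist"); P=cloud(f); v=f["depth"]>0
s=v&(abs(P[...,0]-420)<45)&(abs(P[...,1]+286)<65)&(P[...,2]>26)&(P[...,2]<38); print("block",rect(P[s]),np.percentile(P[s][:,2],[5,50,95]).round(1))
s=v&(abs(P[...,0]-532)<45)&(abs(P[...,1]+286)<35)&(P[...,2]>9)&(P[...,2]<45); print("plane",rect(P[s]),np.percentile(P[s][:,2],[50,99]).round(1))
for n in("side","scene"):
    g=grab_frame(n); P=cloud(g); d=(abs(P[...,0]-612)<15)&(abs(P[...,1]-49)<60)&(P[...,2]>40)&(P[...,2]<75); print(n,"board",np.median(P[d][:,2]))
```

```text
30.2 [ 417.69284435 -285.87587823  199.91206736] [ 0.73161623  0.16847282 -0.49618428]
block [ 4.189e+02 -2.875e+02  4.500e+01  8.930e+01  2.000e-01] [31.3 32.8 34. ]
plane [ 537.1 -279.3   62.7   64.7   67. ] [21.  36.3]
side board 61.62884350279138
scene board 61.024527659722985
```

Block lies flat on the mat with its top at 32 mm, the plane stands, and the board is back at its top stop.

```bash
python3 -c "
from cell import workorder; print(workorder.job_done())"
```

```text
the job is handed in; nothing more can be done
None
```

The job is handed in, with no verdict returned: the plane and the block both stand on the mat, and the board was lapped in one unbroken pass at about 5–6 N and has sprung back to its top stop; I didn't re-measure the jars and spool clamp afterwards, but nothing came near them.

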